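# Close the full sharps bin with its click cap

### The job

The sharps bin is full: shut it for collection. Put its click cap in the bin's mouth, press it down gently against the rubber seal and turn it clockwise under the lip until the grip slips and clicks; stop at that first click, do not ratchet on, and let go. Do not force the cap, and leave the hand gel, the vial rack, the steel dish and the syringe alone.

Things in the scene. Friction and masses are not known exactly. Their poses are not given: they have to be found in the camera images.
- cap: White click cap, 58 mm tall, about 135 g, standing upright on the table left or right of the bin. Origin: centre of its flat underside, z up, x through its two lugs; half-turn symmetric. From below: plug 39 mm across, z 0 to 20 mm, foot chamfered; flange 66 mm across, z 20 to 24 mm, with two ears 10 mm wide at +x and -x reaching 42 mm from the axis, seen from above; then the turning grip.
- lug (a point): Outer face of the cap's lug on its +x side, 26 mm from the axis, 10 mm above the cap's origin; axes as the cap's. The other lug is opposite. Each is 9 mm wide and 6 mm high (cap z 7 to 13 mm) and sits right under an ear of the flange.
- grip (a point): Centre of the grip's raised bar, 45.5 mm above the cap's origin. The grip is a disc 62 mm across (cap z 24.5 to 33 mm) with the bar on it: 52 mm long along this point's x, 14 mm thick along its y, cap z 32.5 to 58.5 mm. It starts with the bar over lugs and ears and turns the plug through a slipping clutch.
- grip_end (a point): Middle of the bar's end face, 26 mm along the bar from grip, at first over the cap's +x ear; axes as grip. With the plug held by its stop the grip winds up against the clutch: torque rises over some 20 degrees to about 0.3 N m, then within 5 degrees falls away to nothing: the click. The bar then rests 30 degrees clockwise of the ears. Let go before, it springs back; a second click comes 30 degrees after the first. Hold the bar firmly, lest it turn in the fingers.
- bin: Sharps bin: yellow tapered box, 156 mm square at the top, white lid 168 mm square with its top 205 mm above the table, fixed in a steel holder. In the lid's middle a white neck 66 mm across rises to the rim at 227 mm. Origin: centre of its underside, z up, x through the slots of the mouth.
- mouth (a point): Centre of the mouth in the plane of the rim, 227 mm above the table; axes as the bin's. A lip 5 mm thick leaves a round opening 44 mm across. With the lugs in the slots the cap must be pressed until its origin is 18.5 to 20 mm below the rim; turned clockwise from above, its lugs then pass under the lip and cannot come up. Anticlockwise is blocked.
- slot (a point): Middle of the slot in the lip on the bin's +x side, at rim height, 25.5 mm from the mouth's centre; the other is opposite. Each is 13 mm wide and reaches out to 28 mm. From each slot a track runs clockwise under the lip to a stop that cannot be seen, 30 to 100 degrees on, different from bin to bin, where the clutch slips. Up to there turning takes under 0.06 N m at light pressure.
- seal_top (a point): Centre of the top of the black rubber seal as found, 6.5 mm above the rim. The seal is a ring 57 mm inside, 66 mm outside on the rim; the cap's flange comes down on it. It gives 0.9 N per mm, 6.5 mm at most (about 6 N), and afterwards holds the lugs up against the lip. Harder pressing does nothing but strain the cap.
- gel: Bystander: clear hand-gel pump bottle, 62 mm across, 177 mm tall, origin under its centre. It stands on the other side of the bin from the cap.
- vials: Bystander: grey rack 100 x 64 x 22 mm with five glass vials, 50 mm tall in all, origin under its centre.
- dish: Bystander: shallow steel dish 120 x 200 x 25 mm, origin under its centre.
- syringe: Bystander: plastic syringe about 110 mm long and 16 mm high lying in the dish along its own y, origin under its middle.
Things that resemble listed ones, but are neither listed nor needed, are in the scene too. Leave any brown or pink look-alike of the cap alone.

How it is judged:
By the outcome, as a careful person would: the job done as asked, in the order asked, and still so for the second after the job is handed in, with the robot touching nothing.
It also fails if it takes over 64 s, if anything falls off the work surface, if the arm or the gripper's body presses on something with over 40 N, if the wrist force passes 120 N, or if a joint passes its speed limit or range.

### The arm

A 7-joint arm with a two-finger parallel gripper is mounted at the origin on the work surface. World frame = base frame: x ahead of the robot, y to its left, z up, the work surface at z = 0. Lengths are in m, angles in rad, forces in N, time in s.
With the tool pointing down it reaches from about 0.425 to 0.8 m from the base axis. Payload 8.3 kg.
Tool frame: the origin (TCP) lies at the very end of the fingers, on their centre line; the grasp point (between the pads) lies 19 mm behind it; z points along the fingers, y is the line along which they close (so a half turn about z gives the same grasp; the last joint's range is limited). The gripper opens to 85 mm and grips with 20 to 120 N. Pads are 22 mm wide; open, the fingers measure 114 mm over their backs; the gripper's body (76 mm by 85 mm) begins 54 mm behind the grasp point. The pads swing forward as they close: fully open they stand 13 mm farther back than shut.
Start: joints at [1.053, 0.383, 0.016, 1.37, -0.006, 1.388, -0.046], TCP at [0.275, -0.561, 0.231] pointing down, gripper open.
Joint ranges: [-2.95, 2.95], [-0.25, 2.06], [-1.52, 1.56], [0.18, 2.33], [-1.44, 4.58], [0.02, 2.06], [-3.01, 3.01]. Speed limits (rad/s): [2.39, 2.39, 3.01, 3.01, 3.14, 3.14, 3.14].

### API

Orientations are given as [roll, pitch, yaw] about the fixed x, y, z axes, in that order (R = Rz(yaw) Ry(pitch) Rx(roll)).
In Python, from station import * gives the robot as it stands.
- The arm moves only by the shell command python3 -m inch 'ROWS' [OPENING] [FORCE]. ROWS is JSON, a list of rows, each an object with "dp": the shift along the world's x, y, z scaled (see below), a list of three; "turn": the turn, a rotation vector about the world's x, y, z scaled (see below), a list of three. In form: [{"dp": [tx, ty, tz], "turn": [wx, wy, wz]}, ...]. A call has 1 to 12 rows; each row is the pose to reach, as a shift and turn from the pose commanded when the call began, turning the shorter way round; what a row does not reach only later rows make up. The controller multiplies each number of a shift by 12 cm and each number of a turn by 360 degrees. A row lasts 1/12 s, in which the tool goes at most 41.7 mm and 7.16 degrees, less where a joint would pass 70% of its speed; a pose out of reach is approached as far as the arm can. A call with a number of a shift or a turn outside -1 to 1 is refused whole. A call with a gripper value outside its range is refused whole. OPENING is the closure, from 0 (fully open) to 1 (shut), set as the call begins (- or left out, the last holds). The fingers move at their own pace and stop on an object; FORCE is the grip in N (left out, the last holds). Time passes only in rows, so rows that repeat a pose let the fingers close. It gives the time, the measured TCP pose, the force, the opening and the grip force at its end, in the units of the state.
- state(): the state, without advancing time (a new reading comes with each control period).
- read_camera(name): name is "scene" or "side" or "wrist"; returns (picture, depth): 384x512x3 uint8, red, green, blue; 384x512 float32, m along the optical axis (not along the pixel's ray), 0 where there is no reading.
- camera_params(name): a dict with "fx", "fy", "cx", "cy" (pixels), "pose" (4x4, takes a point from camera to world coordinates); the wrist camera has in their place "tool_from_camera" (4x4, takes a point from camera to tool coordinates, whose origin is the TCP and whose axes are the flange's). Camera axes: x right, y down, z forward; pixel columns grow to the right and rows downward; lengths in m; the calibration is good to about 2 mm. A picture is of the moment at which its call begins: read the wrist's pose just before it. camera_params takes no time and is no camera call.
- finish_job(): hands the job in; it is judged then, once.
Trained networks look in the newest picture that a camera, given by its name, has taken for a name from the list of things; names that differ only in an ending like _2 or _b are one class to them, and where a whole thing is asked for, a point or a joint stands for the part that bears it (a point fixed in the world has none). Each returns a list of dicts, best first, with "score" (0 to 1); they miss things now and then, are a little off and sometimes report something else, mostly with a low value. They report only what shows in the picture. A call takes as long as a camera call. They do not tell look-alikes from the thing itself.
- boxes_of(camera, target): "rect" ([left, top, right, bottom] as shares, 0 to 1, of the picture: columns of its width, rows of its height, round what is visible of it).
- cut_out(camera, target): "pixels" (384x512 bool, what is visible of it) and "rect" ([left, top, right, bottom] as shares, 0 to 1, of the picture: columns of its width, rows of its height, round what is visible of it).
- pinpoint(camera, target): "at" ([column, row] as shares, 0 to 1, of the picture: columns of its width, rows of its height: a listed point, or the origin of a listed thing).
The state is a dict: "time_s": time; "joint_pos": joint angles; "qd": joint speeds; "joint_efforts": joint torques, N m; "position": TCP position; "tcp_rot": TCP orientation; "ft_force": force on the tool from outside, world axes, zero at the start; "wrist_torque": the same for the moment, N m; "opening": finger opening in m; "grip_force": force on a finger pad.
Only numpy, scipy, OpenCV 4.12 (cv2) and the standard library are available. Lean on these libraries where they do the work, as an engineer would, in place of code of your own. Each camera call takes 0.05 s, during which the arm holds its last target. There are 200 camera calls.

## Working session

There is one attempt and no reset: what is moved stays moved. The work goes in short steps, Python scripts to look and compute and a shell command to move; the robot and the scene stay as the last step left them, time stands still between calls to the robot, and variables do not carry over. Pictures are saved under pics/ and viewed, at most 10 in all, crops included, and the job is handed in when it is done.

```bash
mkdir -p pics; ls; cat > h.py <<'E'
from station import *
import numpy as np, cv2
from scipy.spatial.transform import Rotation as R
def save(n,p): cv2.imwrite('pics/'+n,p[:,:,::-1])
def pose(c,s=None):
    k=camera_params(c)
    if c=='wrist':
        T=np.eye(4); T[:3,:3]=R.from_euler('xyz',s['tcp_rot']).as_matrix(); T[:3,3]=s['position']
        return k,T@np.array(k['tool_from_camera'])
    return k,np.array(k['pose'])
def cloud(c,d,s=None):
    k,T=pose(c,s); v,u=np.mgrid[:384,:512]
    P=np.stack([(u-k['cx'])/k['fx']*d,(v-k['cy'])/k['fy']*d,d],-1)
    W=P@T[:3,:3].T+T[:3,3]; W[d==0]=np.nan
    return W
def pixz(c,u,v,z,s=None):
    k,T=pose(c,s); r=T[:3,:3]@np.array([(u-k['cx'])/k['fx'],(v-k['cy'])/k['fy'],1]); return T[:3,3]+r*(z-T[2,3])/r[2]
E
python3 - <<'E'
from h import *
print(state())
a,d=read_camera('scene'); W=cloud('scene',d); np.save('sc.npy',W)
for t in ['cap','grip','grip_end','lug','bin','mouth','slot','gel','vials','dish']:
    for q in pinpoint('scene',t)[:4]:
        u,v=q['at'][0]*512,q['at'][1]*384
        print(t,round(q['score'],2),round(u),round(v),W[min(int(v),383),min(int(u),511)].round(3))
b,d2=read_camera('side'); np.save('sd.npy',cloud('side',d2))
for t in ['cap','bin','mouth','slot']:
    for q in pinpoint('side',t)[:4]:
        u,v=q['at'][0]*512,q['at'][1]*384
        print('side',t,round(q['score'],2),round(u),round(v),cloud('side',d2)[min(int(v),383),min(int(u),511)].round(3))
save('a.png',np.vstack([a,b])[:, :])
print(camera_params('scene')['pose'],camera_params('wrist'))
E
python3 -c "
import cv2;a=cv2.imread('pics/a.png');cv2.imwrite('pics/a2.png',cv2.hconcat([a[:384],a[384:]])[:, :])
i=cv2.imread('pics/a2.png');cv2.imwrite('pics/a3.png',cv2.resize(i,(800,300),interpolation=cv2.INTER_AREA))"
```

```text
pics
{'time_s': 0.0, 'joint_pos': array([ 1.05305234,  0.38424583,  0.01636735,  1.37121077, -0.00627934,
        1.38815462, -0.04647816]), 'qd': array([-6.01460399e-04,  6.02604647e-06, -1.04288302e-03,  2.14246253e-04,
        8.03042967e-05, -2.03485708e-03,  8.73711112e-04]), 'joint_efforts': array([-8.56547013e-04, -6.27594709e+01,  8.43574349e-01, -3.71818507e+01,
        1.64301263e-02,  1.44285924e-02,  6.28560952e-05]), 'position': array([ 0.27438023, -0.56098267,  0.23024838]), 'tcp_rot': array([-3.13962454e+00,  5.40880091e-05,  4.54939187e-01]), 'ft_force': array([-0.31570579,  0.75764783, -0.10169354]), 'wrist_torque': array([-0.02657576, -0.00067665, -0.04028295]), 'grip_force': 0.0, 'opening': 0.08550101843900601}
cap 0.84 366 199 [0.46  0.395 0.026]
cap 0.68 327 207 [0.475 0.268 0.025]
cap 0.57 299 185 [0.345 0.22  0.011]
grip 0.81 330 193 [0.46  0.28  0.061]
grip 0.75 299 174 [0.343 0.213 0.058]
grip 0.69 363 186 [nan nan nan]
grip_end 0.75 366 194 [0.454 0.398 0.044]
grip_end 0.73 328 196 [0.47  0.268 0.059]
grip_end 0.48 298 170 [0.328 0.216 0.059]
grip_end 0.44 2
[... 684 characters left out ...]
34 247 172 [0.571 0.031 0.204]
[[ 0.15145344  0.59752213 -0.7874193   1.33841045]
 [ 0.98840141 -0.08255478  0.1274651  -0.09467905]
 [ 0.01115799 -0.79759138 -0.60309492  0.78057624]
 [ 0.          0.          0.          1.        ]] {'fx': 328.73539477435247, 'fy': 328.73539477435247, 'cx': 256.5231810879418, 'cy': 188.2050380819447, 'tool_from_camera': array([[-1.21763775e-04, -9.60418135e-01, -2.78562365e-01,
         7.00580867e-02],
       [ 9.99999992e-01, -1.21229957e-04, -1.91423021e-05,
         9.94066221e-05],
       [-1.53854896e-05, -2.78562366e-01,  9.60418142e-01,
        -1.44249519e-01],
       [ 0.00000000e+00,  0.00000000e+00,  0.00000000e+00,
         1.00000000e+00]])}
```

View pics/a3.png

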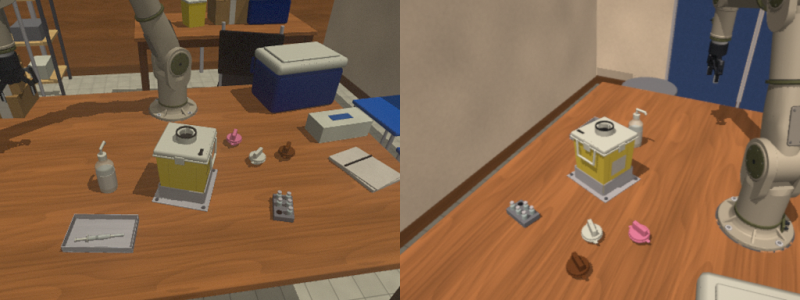

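The picture shows three candidates for the cap in the scene camera: pink (299,185), white (327,207) and brown (366,199). Only the white one fits the description, so I'll confirm it in a crop.

```bash
python3 - <<'E'
from h import *
i=cv2.imread('pics/a.png')
cv2.imwrite('pics/b.png',cv2.hconcat([cv2.resize(i[165:235,280:390],(440,280),interpolation=cv2.INTER_CUBIC),cv2.resize(i[384+270:384+340,200:290],(360,280),interpolation=cv2.INTER_CUBIC)]))
print('mouth',pixz('scene',238,171,.227),pixz('side',262,164,.227))
for n in ['sc','sd']:
    W=np.load(n+'.npy'); x,y,z=W[...,0],W[...,1],W[...,2]
    m=(abs(x-.46)<.06)&(abs(y-.28)<.06)&(z>.045)&(z<.07); p=W[m]
    print(n,'bar',p.mean(0),m.sum(), (p.min(0)+p.max(0))/2, np.ptp(p,0)); q=p[:,:2]-p[:,:2].mean(0); w,V=np.linalg.eigh(q.T@q); print(V[:,1],w)
    m=(abs(x-.55)<.12)&(abs(y)<.12)&(z>.22)&(z<.25); p=W[m]; print('neck',(p.min(0)+p.max(0))/2,np.ptp(p,0),m.sum())
    m=(abs(x-.55)<.15)&(abs(y)<.15)&(z>.195)&(z<.215); p=W[m]; print('lid',cv2.minAreaRect(p[:,:2].astype(np.float32)))
E
```

```text
mouth [ 0.54759485 -0.00231253  0.227     ] [0.53712879 0.00957226 0.227     ]
sc bar [0.45820654 0.28211644 0.05584589] 87 [0.4554711  0.28479473 0.05364931] [0.03791591 0.04305473 0.01695452]
[-0.67487785  0.73792946] [0.00156028 0.02237263]
neck [ 0.54351566 -0.00147983  0.22807041] [0.06703238 0.06481847 0.01608511] 328
lid ((0.5448813438415527, 0.0018221735954284668), (0.17302022874355316, 0.1721743941307068), 68.06580352783203)
sd bar [0.45290014 0.29027273 0.05674417] 139 [0.45467497 0.28762339 0.05383669] [0.04226847 0.04410009 0.01703744]
[-0.70703528  0.70717828] [0.00257775 0.03627038]
neck [5.43655779e-01 4.68429969e-04 2.28702645e-01] [0.06416482 0.06990263 0.01723755] 265
lid ((0.5439797639846802, 0.005054667592048645), (0.17787237465381622, 0.1702074259519577), 68.98043060302734)
```

View pics/b.png

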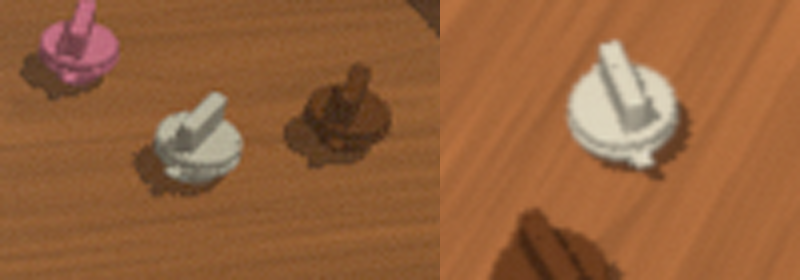

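The crop confirms it: the white cap is in the middle (scene ~(328,200)), with pink to its left and brown to its right. It's at about (0.456, 0.286), bar yaw about 133°. The mouth is at about (0.544, 0.000). I'll move above the mouth for a wrist view.

```bash

python3 -m inch '[{"dp":[0.1,0.2,0.25],"turn":[0,0,0.009]},{"dp":[0.2,0.42,0.42],"turn":[0,0,0.018]},{"dp":[0.33,0.68,0.5],"turn":[0,0,0.027]},{"dp":[0.45,0.935,0.5],"turn":[0,0,0.036]},{"dp":[0.45,0.935,0.5],"turn":[0,0,0.036]}]' 0
python3 -m inch '[{"dp":[0.15,0.31,0.1],"turn":[0,0,0.012]},{"dp":[0.3,0.62,0.2],"turn":[0,0,0.024]},{"dp":[0.45,0.935,0.34],"turn":[0,0,0.036]},{"dp":[0.45,0.935,0.34],"turn":[0,0,0.036]}]'
python3 -m inch '[{"dp":[0.15,0.31,0],"turn":[0,0,0.012]},{"dp":[0.3,0.62,0],"turn":[0,0,0.024]},{"dp":[0.45,0.935,0],"turn":[0,0,0.036]},{"dp":[0.45,0.935,0],"turn":[0,0,0.036]}]'
python3 -m inch '[{"dp":[0.15,0.31,0],"turn":[0,0,0.012]},{"dp":[0.3,0.62,0],"turn":[0,0,0.024]},{"dp":[0.45,0.935,0],"turn":[0,0,0.036]},{"dp":[0.45,0.935,0],"turn":[0,0,0.036]}]'
python3 -m inch '[{"dp":[0.15,0.31,0],"turn":[0,0,0.012]},{"dp":[0.3,0.62,0],"turn":[0,0,0.024]},{"dp":[0.45,0.935,0],"turn":[0,0,0.036]},{"dp":[0.45,0.935,0],"turn":[0,0,0.036]},{"dp":[0.45,0.935,0],"turn":[0,0,0.036]},{"dp":[0.45,0.935,0],"turn":[0,0,0.036]}]'
python3 - <<'E'
from h import *
s=state(); a,d=read_camera('wrist'); save('c.png',a); W=cloud('wrist',d,s)
print(s['joint_pos'],s['position'],s['tcp_rot'])
for t in ['mouth','slot']:
    for q in pinpoint('wrist',t)[:3]:
        u,v=q['at'][0]*512,q['at'][1]*384; print(t,q['score'],round(u),round(v),pixz('wrist',u,v,.227,s).round(4))
m=(W[...,2]>.226)&(W[...,2]<.25); p=W[m]; h=cv2.convexHull(p[:,:2].astype(np.float32)); print('seal',cv2.minEnclosingCircle(h),np.median(p[:,2]),m.sum())
m=(W[...,2]>.198)&(W[...,2]<.212); p=W[m]; print('lid',cv2.minAreaRect(p[:,:2].astype(np.float32)),np.median(p[:,2]))
np.savez('w.npz',W=W)
E
```

```text
time_s: 1.22
position: [0.3341, -0.4432, 0.2932]
tcp_rot: [3.139, -0.003, 0.694]
ft_force: [1.5, 0.3, -0.1]
opening: 0.0852
grip_force: 0.0
time_s: 1.55
position: [0.3873, -0.3305, 0.3353]
tcp_rot: [3.137, -0.003, 0.922]
ft_force: [1.1, 0.2, 1.0]
opening: 0.0852
grip_force: 0.0
time_s: 1.88
position: [0.4404, -0.216, 0.3327]
tcp_rot: [3.14, -0.003, 1.15]
ft_force: [1.3, 0.4, 0.5]
opening: 0.0853
grip_force: 0.0
time_s: 2.22
position: [0.4931, -0.1036, 0.3323]
tcp_rot: [3.141, -0.004, 1.376]
ft_force: [-0.2, 0.5, 0.1]
opening: 0.0851
grip_force: 0.0
time_s: 2.72
position: [0.5447, -0.001, 0.3318]
tcp_rot: [-3.141, 0.0, 1.585]
ft_force: [0.3, -1.3, 0.3]
opening: 0.0856
grip_force: 0.0
[ 0.37931509  0.22198116 -0.53406589  1.38678095  0.11236756  1.5636134
 -0.13053746] [ 0.54469819 -0.00098034  0.33176379] [-3.14097290e+00  1.39072842e-04  1.58507240e+00]
mouth 0.73 253 185 [ 0.5414 -0.0006  0.227 ]
slot 0.74 284 199 [ 0.5663 -0.0112  0.227 ]
seal ((0.542759895324707, -0.001215615076944232), 0.03312370926141739) 0.23168893059534434 2980
lid ((0.5431922078132629, -2.078711986541748e-06), (0.16793464124202728, 0.17064045369625092), 68.93601989746094) 0.20673960415405412
```

View pics/c.png

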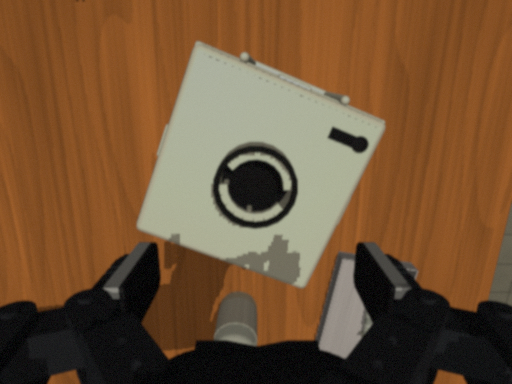

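The wrist picture shows the mouth centred at (255,186), with slots at about (226,172) and (286,200). Next I'll get the slot angle from a polar profile, then move to the cap.

```bash

python3 -m inch '[{"dp":[-0.1,0.3,0],"turn":[0,0,0.013]},{"dp":[-0.2,0.6,0],"turn":[0,0,0.026]},{"dp":[-0.3,0.9,0],"turn":[0,0,0.04]},{"dp":[-0.3,0.9,0],"turn":[0,0,0.04]}]'
python3 -m inch '[{"dp":[-0.1,0.3,-0.1],"turn":[0,0,0.013]},{"dp":[-0.2,0.6,-0.25],"turn":[0,0,0.026]},{"dp":[-0.3,0.9,-0.4],"turn":[0,0,0.04]},{"dp":[-0.3,0.9,-0.4],"turn":[0,0,0.04]}]'
python3 -m inch '[{"dp":[-0.06,0.2,-0.3],"turn":[0,0,0.013]},{"dp":[-0.12,0.4,-0.6],"turn":[0,0,0.026]},{"dp":[-0.14,0.59,-0.85],"turn":[0,0,0.039]},{"dp":[-0.14,0.59,-0.85],"turn":[0,0,0.039]},{"dp":[-0.14,0.59,-0.85],"turn":[0,0,0.039]},{"dp":[-0.14,0.59,-0.85],"turn":[0,0,0.039]}]'
python3 - <<'E'
from h import *
# slot profile
a=cv2.imread('pics/c.png',0).astype(float); 
S=dict(position=[0.54469819,-0.00098034,0.33176379],tcp_rot=[-3.14097290,1.39072842e-04,1.58507240])
k,T=pose('wrist',S); Ti=np.linalg.inv(T)
def prof(c,r,th,z):
    P=np.stack([c[0]+r*np.cos(th),c[1]+r*np.sin(th),0*th+z,0*th+1]); q=Ti@P
    return cv2.remap(a.astype(np.float32),(q[0]/q[2]*k['fx']+k['cx']).astype(np.float32)[None],(q[1]/q[2]*k['fy']+k['cy']).astype(np.float32)[None],1)[0]
th=np.radians(np.arange(0,360,4))
for c in [(.5425,-.001)]:
    f=np.mean([prof(c,r,th,.227) for r in (.0235,.0245,.0255)],0)
    print([(int(np.degrees(t)),int(v)) for t,v in zip(th,f)])
s=state(); a,d=read_camera('wrist'); save('d.png',a); W=cloud('wrist',d,s)
print(s['joint_pos'],s['position'],s['tcp_rot'])
z=W[...,2]
m=(z>.05)&(z<.064)&(abs(W[...,0]-.456)<.06)&(abs(W[...,1]-.286)<.06); p=W[m]; print('bar top',cv2.minAreaRect(p[:,:2].astype(np.float32)),np.median(p[:,2]),p.mean(0),m.sum())
m=(z>.027)&(z<.037)&(abs(W[...,0]-.456)<.06)&(abs(W[...,1]-.286)<.06); p=W[m]; print('disc',cv2.minEnclosingCircle(p[:,:2].astype(np.float32)),np.median(p[:,2]))
E
```

```text
time_s: 3.2
position: [0.5056, 0.1152, 0.3333]
tcp_rot: [3.14, -0.002, 1.852]
ft_force: [-0.6, 0.5, 0.2]
opening: 0.0856
grip_force: 0.0
time_s: 3.53
position: [0.4679, 0.2215, 0.2816]
tcp_rot: [-3.139, -0.003, 2.102]
ft_force: [-1.1, 0.1, -0.8]
opening: 0.0857
grip_force: 0.0
time_s: 4.03
position: [0.4568, 0.2852, 0.1827]
tcp_rot: [3.141, 0.001, 2.33]
ft_force: [-0.7, 0.1, 0.5]
opening: 0.0856
grip_force: 0.0
[(0, 167), (4, 169), (8, 168), (12, 168), (16, 168), (20, 169), (24, 169), (28, 166), (32, 164), (36, 160), (40, 163), (44, 164), (48, 164), (52, 164), (56, 167), (59, 167), (64, 164), (68, 169), (72, 167), (76, 163), (80, 158), (84, 167), (88, 168), (92, 157), (96, 153), (100, 158), (104, 162), (108, 167), (112, 170), (116, 171), (119, 169), (124, 170), (128, 171), (132, 171), (136, 171), (140, 156), (144, 67), (148, 10), (152, 12), (156, 20), (160, 20), (164, 32), (168, 60), (172, 79), (176, 132), (180, 170), (184, 171), (188, 170), (192, 170), (196, 170), (200, 170), (204, 170), (208, 171), (212, 168), (216, 170), (220, 169), (224, 169), (228, 168), (232, 168), (236, 168), (239, 168), (244, 168), (248, 167), (252, 167), (256, 168), (260, 168), (264, 166), (268, 165), (272, 167), (276, 167), (280, 167), (284, 166), (288, 166), (292, 166), (296, 167), (300, 167), (304, 167), (308, 168), (312, 168), (316, 167), (320, 156), (324, 103), (328, 73), (332, 68), (336, 61), (340, 55), (344, 46), (348, 38), (352, 56), (356, 137)]
[ 0.03062593  0.32159129 -0.79121647  1.65504353  0.23864593  1.26454441
 -0.0477969 ] [0.45684618 0.28523096 0.18271548] [3.14130533e+00 6.14628369e-04 2.33042747e+00]
bar top ((0.4531419277191162, 0.2850489616394043), (0.01362710539251566, 0.05246688798069954), 43.68461608886719) 0.05986834372049654 [0.45191366 0.28657968 0.05962153] 1000
disc ((0.45129626989364624, 0.28827059268951416), 0.03541438654065132) 0.03463787587060185
```

View pics/d.png

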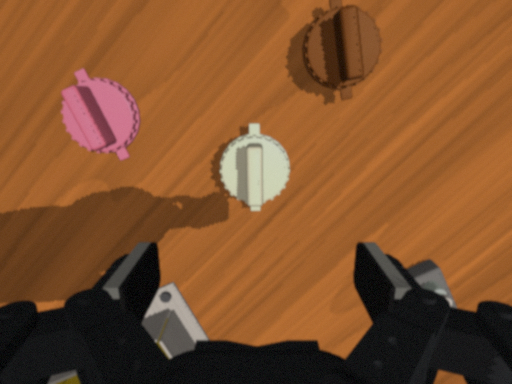

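The wrist picture shows the white cap at (255,170), pink at (100,115) and brown at (342,48). The white bar measures 13.6 x 52.5 mm, yaw 133.7°, centred at (0.4531, 0.2850), and the slots lie on the 159° axis. Now I'll descend and grip.

```bash

python3 -m inch '[{"dp":[-0.015,0,-0.25],"turn":[0,0,0]},{"dp":[-0.03,0,-0.5],"turn":[0,0,0]},{"dp":[-0.031,-0.002,-0.7],"turn":[0,0,0]},{"dp":[-0.031,-0.002,-0.85],"turn":[0,0,0]},{"dp":[-0.031,-0.002,-0.95],"turn":[0,0,0]},{"dp":[-0.031,-0.002,-0.95],"turn":[0,0,0]}]' 
python3 -m inch '[{"dp":[0,0,-0.1],"turn":[0,0,0]},{"dp":[0,0,-0.2],"turn":[0,0,0]},{"dp":[0,0,-0.275],"turn":[0,0,0]},{"dp":[0,0,-0.275],"turn":[0,0,0]},{"dp":[0,0,-0.275],"turn":[0,0,0]},{"dp":[0,0,-0.275],"turn":[0,0,0]}]'
python3 -m inch '[{"dp":[0,0,0],"turn":[0,0,0]},{"dp":[0,0,0],"turn":[0,0,0]},{"dp":[0,0,0],"turn":[0,0,0]},{"dp":[0,0,0],"turn":[0,0,0]},{"dp":[0,0,0],"turn":[0,0,0]},{"dp":[0,0,0],"turn":[0,0,0]},{"dp":[0,0,0],"turn":[0,0,0]},{"dp":[0,0,0],"turn":[0,0,0]},{"dp":[0,0,0],"turn":[0,0,0]},{"dp":[0,0,0],"turn":[0,0,0]}]' 1 100
```

```text
time_s: 4.58
position: [0.4524, 0.2843, 0.067]
tcp_rot: [-3.14, 0.0, 2.331]
ft_force: [-0.4, -0.8, -0.6]
opening: 0.0853
grip_force: 0.0
time_s: 5.08
position: [0.4523, 0.2864, 0.0354]
tcp_rot: [3.141, -0.0, 2.334]
ft_force: [-0.1, -0.1, -0.4]
opening: 0.0858
grip_force: 0.0
time_s: 5.92
position: [0.4522, 0.2862, 0.0353]
tcp_rot: [3.141, 0.0, 2.334]
ft_force: [-2.2, -0.2, 4.0]
opening: 0.0123
grip_force: 97.6
```

```bash

python3 -m inch '[{"dp":[0,0,0.1],"turn":[0,0,0]},{"dp":[0,0,0.3],"turn":[0,0,0]},{"dp":[0,0,0.55],"turn":[0,0,0]},{"dp":[0,0,0.8],"turn":[0,0,0]},{"dp":[0,0,1],"turn":[0,0,0]},{"dp":[0,0,1],"turn":[0,0,0]}]' 
python3 -m inch '[{"dp":[0,0,0.2],"turn":[0,0,0]},{"dp":[0,0,0.45],"turn":[0,0,0]},{"dp":[0,0,0.7],"turn":[0,0,0]},{"dp":[0,0,0.9],"turn":[0,0,0]},{"dp":[0,0,1],"turn":[0,0,0]},{"dp":[0,0,1],"turn":[0,0,0]},{"dp":[0,0,1],"turn":[0,0,0]}]'
python3 - <<'E'
from h import *
s=state(); a,d=read_camera('wrist'); save('e.png',a[160:340,130:390].repeat(3,0).repeat(3,1)[:600,:800])
k=camera_params('wrist'); v,u=np.mgrid[:384,:512]
P=np.stack([(u-k['cx'])/k['fx']*d,(v-k['cy'])/k['fy']*d,d,np.ones_like(d)],-1)@k['tool_from_camera'].T
np.save('tool.npy',P)
m=(d>0)&(abs(P[...,0])<.05)&(abs(P[...,1])<.045)&(P[...,2]>-.005)&(P[...,2]<.03)
p=P[m]; print(m.sum(),s['position'],s['tcp_rot'],s['ft_force'],s['wrist_torque'],s['opening'],s['grip_force'])
for lo,hi in[(-.028,-.012),(-.003,.008),(.008,.02)]:
    q=P[(d>0)&(abs(P[...,0])<.05)&(abs(P[...,1])<.045)&(P[...,2]>lo)&(P[...,2]<hi)]
    print(lo,hi,len(q),q[:,:3].min(0),q[:,:3].max(0))
for t in ['grip','grip_end','lug','cap']:
    print(t,[(round(q['score'],2),round(q['at'][0]*512,1),round(q['at'][1]*384,1)) for q in pinpoint('wrist',t)[:3]])
E
```

```text
time_s: 6.42
position: [0.454, 0.2882, 0.1609]
tcp_rot: [3.134, 0.002, 2.334]
ft_force: [0.3, 1.0, -0.9]
opening: 0.012
grip_force: 97.9
time_s: 7.0
position: [0.452, 0.2859, 0.2743]
tcp_rot: [-3.141, 0.0, 2.333]
ft_force: [-0.8, 0.1, -1.7]
opening: 0.0124
grip_force: 97.9
6191 [0.45196668 0.28593423 0.27427849] [-3.14106961e+00  7.76229331e-06  2.33345981e+00] [-0.78813829  0.12658588 -1.65671673] [0.00730318 0.04420693 0.02312394] 0.012356060544244346 97.89236068725586
-0.028 -0.012 4733 [-0.02673915 -0.02044194 -0.02798984] [ 0.02499457  0.01903688 -0.01205066]
-0.003 0.008 5067 [-0.01706514 -0.03267108 -0.00299846] [0.03321919 0.03153745 0.00799609]
0.008 0.02 1078 [-0.00069156 -0.03266431  0.00800108] [0.0408522  0.031779   0.01351457]
grip [(0.9, 255.6, 262.8), (0.6, 329.4, 64.3)]
grip_end [(0.88, 329.9, 88.0), (0.76, 258.1, 309.3), (0.71, 123.4, 93.4)]
lug [(0.92, 322.5, 86.7), (0.75, 134.8, 92.5), (0.64, 257.0, 309.1)]
cap [(0.91, 320.1, 65.4), (0.82, 258.8, 219.3), (0.81, 147.8, 112.3)]
```

View pics/e.png

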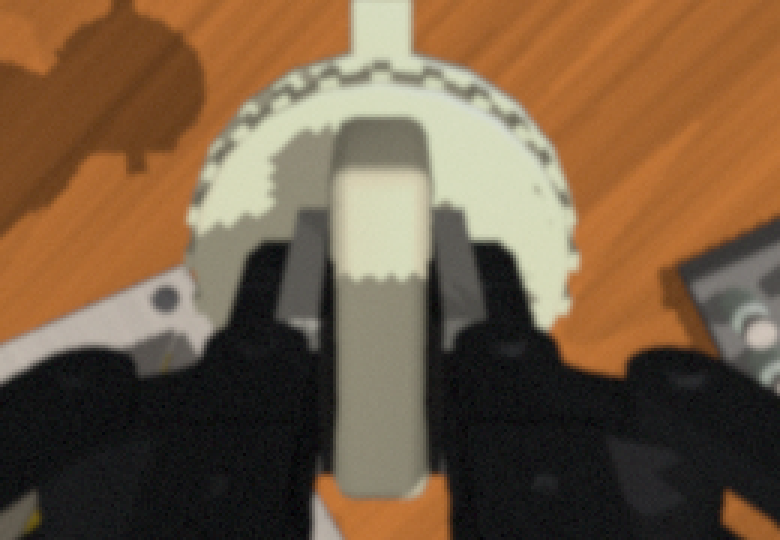

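The bar is held centred, with cap axis at tool x ≈ -1 mm and the ear at the top, (380,30) in the crop. Now moving over the mouth.

```bash

python3 -m inch '[{"dp":[0.04,-0.13,0.1],"turn":[0,0,0.004]},{"dp":[0.1,-0.33,0.25],"turn":[0,0,0.01]},{"dp":[0.17,-0.55,0.25],"turn":[0,0,0.016]},{"dp":[0.25,-0.795,0.25],"turn":[0,0,0.0235]}]' 
python3 -m inch '[{"dp":[0.08,-0.26,0],"turn":[0,0,0.008]},{"dp":[0.16,-0.52,0],"turn":[0,0,0.016]},{"dp":[0.25,-0.795,0],"turn":[0,0,0.0235]}]' 
python3 -m inch '[{"dp":[0.08,-0.26,0],"turn":[0,0,0.008]},{"dp":[0.15,-0.48,0],"turn":[0,0,0.016]},{"dp":[0.21,-0.67,0],"turn":[0,0,0.0233]},{"dp":[0.248,-0.795,0],"turn":[0,0,0.0233]},{"dp":[0.248,-0.795,0],"turn":[0,0,0.0233]},{"dp":[0.248,-0.795,0],"turn":[0,0,0.0233]},{"dp":[0.248,-0.795,0],"turn":[0,0,0.0233]},{"dp":[0.248,-0.795,0],"turn":[0,0,0.0233]}]' 
python3 - <<'E'
from h import *
s=state(); print({k:np.round(v,4) for k,v in s.items()})
a,d=read_camera('wrist'); save('f0.png',a); W=cloud('wrist',d,s)
m=(W[...,2]>.198)&(W[...,2]<.212)&(abs(W[...,0]-.54)<.13)&(abs(W[...,1])<.13); p=W[m]; print('lid',cv2.minAreaRect(p[:,:2].astype(np.float32)),np.median(p[:,2]))
k=camera_params('wrist'); v,u=np.mgrid[:384,:512]
P=np.stack([(u-k['cx'])/k['fx']*d,(v-k['cy'])/k['fy']*d,d,np.ones_like(d)],-1)@k['tool_from_camera'].T
q=P[(d>0)&(abs(P[...,1])<.006)&(abs(P[...,0])<.03)&(P[...,2]>-.03)&(P[...,2]<-.012)]; print('bar x',q[:,0].min(),q[:,0].max(),'top z',np.median(q[:,2]))
E
```

```text
time_s: 7.58
position: [0.482, 0.191, 0.3054]
tcp_rot: [3.141, -0.0, 2.485]
ft_force: [0.6, 0.4, -1.0]
opening: 0.0123
grip_force: 98.0
time_s: 7.83
position: [0.5119, 0.0942, 0.3045]
tcp_rot: [-3.141, -0.001, 2.632]
ft_force: [0.6, 0.7, -1.5]
opening: 0.0121
grip_force: 98.0
time_s: 8.5
position: [0.5415, 0.0015, 0.3049]
tcp_rot: [3.141, -0.001, 2.777]
ft_force: [-0.2, 1.3, -1.0]
opening: 0.012
grip_force: 98.0
{'time_s': np.float64(8.5), 'joint_pos': array([ 0.5035,  0.2406, -0.6897,  1.4451,  0.152 ,  1.5105,  1.0255]), 'qd': array([-0.0037, -0.0033, -0.0003, -0.0019,  0.0029,  0.0004,  0.0037]), 'joint_efforts': array([ 6.52500e-01, -4.66584e+01, -4.98420e+00, -3.78801e+01,
        8.06000e-02, -5.60000e-03, -8.20000e-03]), 'position': array([0.5415, 0.0015, 0.3049]), 'tcp_rot': array([ 3.1414e+00, -5.0000e-04,  2.7774e+00]), 'ft_force': array([-0.1833,  1.3288, -1.0361]), 'wrist_torque': array([0.0068, 0.0233, 0.021 ]), 'grip_force': np.float64(98.0105), 'opening': np.float64(0.012)}
lid ((0.5423130393028259, -0.0008219704031944275), (0.16871784627437592, 0.16612233221530914), 69.15921783447266) 0.20659560219520953
bar x -0.02731624164539563 0.02527032264656299 top z -0.024582530309296566
```

```bash

python3 -m inch '[{"dp":[0,-0.016,-0.08],"turn":[0,0,0]},{"dp":[0,-0.016,-0.17],"turn":[0,0,0]},{"dp":[0,-0.016,-0.26],"turn":[0,0,0]},{"dp":[0,-0.016,-0.33],"turn":[0,0,0]},{"dp":[0,-0.016,-0.36],"turn":[0,0,0]},{"dp":[0,-0.016,-0.36],"turn":[0,0,0]},{"dp":[0,-0.016,-0.36],"turn":[0,0,0]}]' 
python3 -m inch '[{"dp":[0,0,-0.03],"turn":[0,0,0]},{"dp":[0,0,-0.06],"turn":[0,0,0]},{"dp":[0,0,-0.09],"turn":[0,0,0]},{"dp":[0,0,-0.09],"turn":[0,0,0]},{"dp":[0,0,-0.09],"turn":[0,0,0]}]' 
python3 -c "
from h import *
s=state();print(s['position'],s['ft_force'],s['wrist_torque'],s['tcp_rot'])"
```

```text
time_s: 9.13
position: [0.5417, -0.002, 0.2617]
tcp_rot: [-3.141, -0.0, 2.775]
ft_force: [0.2, -0.4, -1.3]
opening: 0.0123
grip_force: 98.0
time_s: 9.55
position: [0.5417, -0.002, 0.2509]
tcp_rot: [-3.141, -0.0, 2.775]
ft_force: [-0.1, -0.1, -0.8]
opening: 0.0122
grip_force: 98.0
[ 0.54170574 -0.00198124  0.25087492] [-0.1213783  -0.12250816 -0.76966877] [ 0.0492626  -0.02011476  0.02916041] [-3.14146837e+00 -4.33938164e-04  2.77523984e+00]
```

```bash

python3 -m inch '[{"dp":[0,0.01,-0.01],"turn":[0,0,0]},{"dp":[0,0.01,-0.02],"turn":[0,0,0]},{"dp":[0,0.01,-0.03],"turn":[0,0,0]},{"dp":[0,0.01,-0.035],"turn":[0,0,0]},{"dp":[0,0.01,-0.035],"turn":[0,0,0]}]' 
python3 -m inch '[{"dp":[0,0,-0.008],"turn":[0,0,0]},{"dp":[0,0,-0.015],"turn":[0,0,0]},{"dp":[0,0,-0.015],"turn":[0,0,0]},{"dp":[0,0,-0.015],"turn":[0,0,0]}]' 
python3 -c "
from h import *
s=state();print(s['position'],s['ft_force'],s['wrist_torque'],s['tcp_rot'])"
```

```text
time_s: 9.97
position: [0.5419, -0.0007, 0.2469]
tcp_rot: [3.142, 0.0, 2.775]
ft_force: [0.2, 1.4, 0.3]
opening: 0.0121
grip_force: 98.0
time_s: 10.3
position: [0.5419, -0.0007, 0.2453]
tcp_rot: [3.142, 0.0, 2.775]
ft_force: [-0.5, 0.7, 1.8]
opening: 0.0119
grip_force: 98.3
[ 0.541926   -0.00072463  0.24526131] [-0.50536703  0.73007712  1.83733658] [ 0.04611106  0.04083736 -0.00635884] [3.14153327e+00 2.92863741e-04 2.77529211e+00]
```

```bash

python3 -m inch '[{"dp":[0,0.002,-0.008],"turn":[0,0,0]},{"dp":[0,0.002,-0.016],"turn":[0,0,0]},{"dp":[0,0.002,-0.022],"turn":[0,0,0]},{"dp":[0,0.002,-0.022],"turn":[0,0,0]},{"dp":[0,0.002,-0.022],"turn":[0,0,0]}]' 
python3 -c "
from h import *
for i in range(3):
  s=state();print(s['position'],s['ft_force'],s['wrist_torque'],s['tcp_rot'],s['joint_efforts'][6]); read_camera('side')"
```

```text
time_s: 10.72
position: [0.5419, -0.0007, 0.2426]
tcp_rot: [-3.142, 0.0, 2.775]
ft_force: [-0.8, -0.4, 3.7]
opening: 0.0122
grip_force: 98.7
[ 0.54193693 -0.00069642  0.24262749] [-0.75454204 -0.42706631  3.73594683] [-0.16080847  0.05594253 -0.00481135] [-3.14151165e+00  3.55342327e-04  2.77502104e+00] 0.00272313212917652
[ 0.54196624 -0.00066835  0.24265491] [ 0.33596286 -0.30563376  3.14559057] [-0.17083132  0.10253171 -0.01954384] [-3.14153605e+00  4.00841842e-04  2.77505180e+00] 0.003939398884540424
[ 0.54193891 -0.00067916  0.24261015] [-0.52785908 -0.55124379  3.11396779] [-0.23482571  0.08929949 -0.03680958] [-3.14149063e+00  3.51591896e-04  2.77505811e+00] 0.004331685486249626
```

```bash
cat > t.py <<'E'
from h import *
s=state();print('>>',np.degrees(s['tcp_rot'][2]).round(1),s['position'].round(4),s['ft_force'].round(1),s['wrist_torque'].round(3),s['joint_efforts'][6].round(3))
E
python3 -m inch '[{"dp":[0,0,-0.003],"turn":[0,0,0]},{"dp":[0,0,-0.003],"turn":[0,0,-0.007]},{"dp":[0,0,-0.003],"turn":[0,0,-0.014]},{"dp":[0,0,-0.003],"turn":[0,0,-0.021]},{"dp":[0,0,-0.003],"turn":[0,0,-0.028]},{"dp":[0,0,-0.003],"turn":[0,0,-0.028]}]' >/dev/null; python3 t.py
python3 -m inch '[{"dp":[0,0.001,0],"turn":[0,0,-0.007]},{"dp":[0,0.001,0],"turn":[0,0,-0.014]},{"dp":[0,0.001,0],"turn":[0,0,-0.021]},{"dp":[0,0.001,0],"turn":[0,0,-0.028]},{"dp":[0,0.001,0],"turn":[0,0,-0.028]}]' >/dev/null; python3 t.py
```

```text
>> 148.8 [ 5.422e-01 -4.000e-04  2.423e-01] [ 0.2 -0.3  4.3] [-0.107 -0.164  0.06 ] -0.974
>> 138.8 [ 5.421e-01 -4.000e-04  2.424e-01] [ 0.9 -0.3  4.5] [-0.129 -0.168 -0.009] -0.979
```

```bash

python3 -m inch '[{"dp":[0.001,0.001,0],"turn":[0,0,-0.007]},{"dp":[0.001,0.001,0],"turn":[0,0,-0.014]},{"dp":[0.001,0.001,0],"turn":[0,0,-0.021]},{"dp":[0.001,0.001,0],"turn":[0,0,-0.021]}]' >/dev/null; python3 t.py
python3 -m inch '[{"dp":[0.001,0,0],"turn":[0,0,-0.007]},{"dp":[0.001,0,0],"turn":[0,0,-0.014]},{"dp":[0.001,0,0],"turn":[0,0,-0.021]},{"dp":[0.001,0,0],"turn":[0,0,-0.021]}]' >/dev/null; python3 t.py
```

```text
>> 131.3 [ 5.422e-01 -4.000e-04  2.423e-01] [ 1.1 -0.3  6. ] [-0.197 -0.057 -0.017] -0.94
>> 123.7 [ 5.423e-01 -4.000e-04  2.423e-01] [ 1.1 -0.8  5.2] [-0.169 -0.111 -0.023] -0.94
```

```bash

python3 -m inch '[{"dp":[0.001,0,0],"turn":[0,0,-0.007]},{"dp":[0.001,0,0],"turn":[0,0,-0.014]},{"dp":[0.001,0,0],"turn":[0,0,-0.021]},{"dp":[0.001,0,0],"turn":[0,0,-0.021]}]' >/dev/null; python3 t.py
python3 -m inch '[{"dp":[0.001,0,0],"turn":[0,0,-0.007]},{"dp":[0.001,0,0],"turn":[0,0,-0.014]},{"dp":[0.001,0,0],"turn":[0,0,-0.021]},{"dp":[0.001,0,0],"turn":[0,0,-0.021]}]' >/dev/null; python3 t.py
```

```text
>> 116.2 [ 5.424e-01 -4.000e-04  2.423e-01] [ 0.1 -1.1  5.8] [-0.219 -0.058 -0.016] -0.944
>> 108.6 [ 5.425e-01 -4.000e-04  2.423e-01] [ 1.  -1.6  5.9] [-0.192 -0.064 -0.005] -0.943
```

```bash

python3 -m inch '[{"dp":[0,-0.001,0],"turn":[0,0,-0.007]},{"dp":[0,-0.001,0],"turn":[0,0,-0.014]},{"dp":[0,-0.001,0],"turn":[0,0,-0.021]},{"dp":[0,-0.001,0],"turn":[0,0,-0.021]}]' >/dev/null; python3 t.py
python3 -m inch '[{"dp":[0,-0.001,0],"turn":[0,0,-0.007]},{"dp":[0,-0.001,0],"turn":[0,0,-0.014]},{"dp":[0,-0.001,0],"turn":[0,0,-0.021]},{"dp":[0,-0.001,0],"turn":[0,0,-0.021]}]' >/dev/null; python3 t.py
```

```text
>> 101.0 [ 0.5425 -0.0006  0.2423] [ 0.5 -0.4  5.2] [-0.206  0.019  0.029] -0.944
>> 93.5 [ 0.5427 -0.0007  0.2424] [ 2.8 -0.7  5.9] [-0.229 -0.37   0.044] -1.029
```

```bash

python3 -m inch '[{"dp":[0,0,0],"turn":[0,0,-0.007]},{"dp":[0,0,0],"turn":[0,0,-0.014]},{"dp":[0,0,0],"turn":[0,0,-0.014]}]' >/dev/null; python3 t.py
python3 -m inch '[{"dp":[0,0,0],"turn":[0,0,-0.007]},{"dp":[0,0,0],"turn":[0,0,-0.014]},{"dp":[0,0,0],"turn":[0,0,-0.014]}]' >/dev/null; python3 t.py
```

```text
>> 88.5 [ 0.5432 -0.0007  0.2425] [ 4.4 -2.   5.3] [-0.305 -1.056  0.074] -1.054
>> 83.5 [ 0.5433 -0.0007  0.2425] [ 5.4 -1.1  3.5] [-0.379 -1.204  0.087] -1.086
```

```bash
cat >> t.py <<'E'
a,d=read_camera('wrist'); import time; cv2.imwrite('pics/t_%d.png'%int(s['time_s']*100),a[:,:,::-1])
k=camera_params('wrist'); v,u=np.mgrid[:384,:512]
P=np.stack([(u-k['cx'])/k['fx']*d,(v-k['cy'])/k['fy']*d,d,np.ones_like(d)],-1)@k['tool_from_camera'].T
r=np.hypot(P[...,0]+.001,P[...,1]); m=(d>0)&(r>.035)&(r<.044)&(P[...,2]>.004)&(P[...,2]<.018)&(P[...,0]>0)
print('ear',m.sum(),np.degrees(np.arctan2(P[m][:,1],P[m][:,0]+.001)).mean())
E
python3 t.py
python3 -m inch '[{"dp":[0.003,0,0],"turn":[0,0,-0.007]},{"dp":[0.003,0,0],"turn":[0,0,-0.014]},{"dp":[0.003,0,0],"turn":[0,0,-0.014]}]' >/dev/null; python3 t.py
```

```text
>> 83.5 [ 0.5433 -0.0007  0.2425] [ 5.4 -1.1  3.5] [-0.379 -1.204  0.087] -1.086
ear 266 -10.460470240487007
>> 78.5 [ 5.433e-01 -1.000e-04  2.424e-01] [4.8 0.  5.3] [-0.014 -1.16   0.086] -1.054
ear 272 -16.001566562407113
```

Visual check: the ears have stayed at about 94.5° world while the bar turns, so the stop is reached and the clutch is winding up (16° so far).

```bash

python3 -m inch '[{"dp":[0,0,0],"turn":[0,0,-0.005]},{"dp":[0,0,0],"turn":[0,0,-0.01]},{"dp":[0,0,0],"turn":[0,0,-0.01]}]' >/dev/null; python3 t.py
python3 -m inch '[{"dp":[0,0,0],"turn":[0,0,-0.005]},{"dp":[0,0,0],"turn":[0,0,-0.01]},{"dp":[0,0,0],"turn":[0,0,-0.01]}]' >/dev/null; python3 t.py
```

```text
>> 74.9 [ 0.5426 -0.      0.2423] [0.1 0.2 6. ] [ 0.099 -0.14  -0.058] -0.602
ear 271 -22.099716390135963
>> 71.3 [ 5.423e-01 -3.000e-04  2.423e-01] [-0.  -0.1  7.1] [ 0.011 -0.042 -0.057] -0.591
ear 268 -29.0833527864601
```

The torque collapsed and the bar now sits 29° clockwise of the ears, so that was the first click. Releasing and retreating upward.

```bash

python3 -m inch '[{"dp":[0,0,0],"turn":[0,0,0]},{"dp":[0,0,0],"turn":[0,0,0]},{"dp":[0,0,0],"turn":[0,0,0]},{"dp":[0,0,0],"turn":[0,0,0]},{"dp":[0,0,0],"turn":[0,0,0]},{"dp":[0,0,0],"turn":[0,0,0]},{"dp":[0,0,0],"turn":[0,0,0]},{"dp":[0,0,0],"turn":[0,0,0]},{"dp":[0,0,0],"turn":[0,0,0]},{"dp":[0,0,0],"turn":[0,0,0]}]' 0
python3 -m inch '[{"dp":[0,0,0.1],"turn":[0,0,0]},{"dp":[0,0,0.25],"turn":[0,0,0]},{"dp":[0,0,0.45],"turn":[0,0,0]},{"dp":[0,0,0.7],"turn":[0,0,0]},{"dp":[0,0,0.95],"turn":[0,0,0]},{"dp":[0,0,0.95],"turn":[0,0,0]},{"dp":[0,0,0.95],"turn":[0,0,0]}]'
python3 - <<'E'
from h import *
s=state(); a,d=read_camera('wrist'); save('g.png',a); W=cloud('wrist',d,s); z=W[...,2]; c=(abs(W[...,0]-.543)<.05)&(abs(W[...,1])<.05)
for lo,hi in[(.258,.275),(.234,.246)]:
    p=W[c&(z>lo)&(z<hi)]; print(cv2.minAreaRect(p[:,:2].astype(np.float32)),np.median(p[:,2]))
r=np.hypot(W[...,0]-.5425,W[...,1]+.0005); m=(r>.0355)&(r<.044)&(z>.22); t=2*np.arctan2(W[m][:,1]+.0005,W[m][:,0]-.5425); print('ear',np.degrees(np.angle(np.exp(1j*t).mean()))/2,m.sum(),np.median(z[m]))
E
```

```text
time_s: 16.07
position: [0.5427, -0.0005, 0.2421]
tcp_rot: [-3.142, -0.0, 1.242]
ft_force: [0.1, -0.2, 0.8]
opening: 0.0855
grip_force: 0.0
time_s: 16.65
position: [0.5435, -0.0003, 0.358]
tcp_rot: [3.138, -0.001, 1.242]
ft_force: [-0.4, 0.8, -0.4]
opening: 0.0855
grip_force: 0.0
((0.5416521430015564, -0.0019841808825731277), (0.05177232250571251, 0.013735320419073105), 70.81499481201172) 0.26893174987660096
((0.5412362217903137, -0.0021964237093925476), (0.06538695096969604, 0.06486557424068451), 56.404808044433594) 0.24353382573660554
ear -19.5867587260582 7594 0.42546965731177355
```

View pics/g.png

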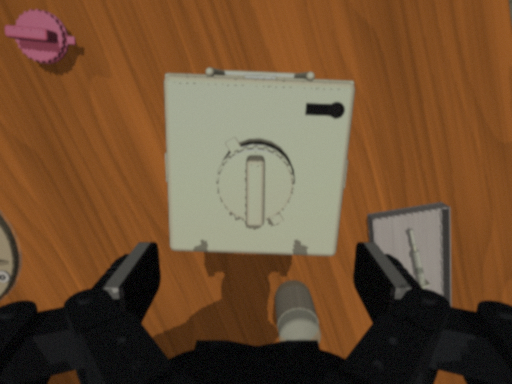

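The picture shows the cap seated at (256,183). Its bar is vertical and the ears are at (233,145) and (278,218), about 30° anticlockwise of the bar. Bar height (0.267–0.269 m) matches the lugs being held under the lip, and the hand is clear.

```bash
python3 -c "
from station import *
print(finish_job())"
```

```text
the job is handed in; nothing more can be done
None
```

The sharps bin is shut: the white cap went into the mouth, was pressed gently onto the seal, turned clockwise about 65° to its stop, clicked once and let go; I handed the job in about 17 s into the 64 s limit with the hand clear and touched nothing else.

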